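# Open the sprung cast clamp with its pull handle and hold it at the length marker

### The job

Open the spring-loaded cast clamp so that a colleague can drop a cast in: set the loose pull handle's square bore fully down over the square post of the sliding jaw, then, by that handle, pull the jaw's rod out against its spring until the jaw's pointer stands opposite the flag of the length marker. Finish while still gripping the handle and holding the clamp open there, steady; do not let go. Leave the other things on the counter where they are.

Things in the scene. Friction and masses are not known exactly. Their poses are not given: they have to be found in the camera images.
- clamp: Cast clamp screwed to the counter: aluminium base plate 245 x 115 x 10 mm, on it a fixed upright steel jaw and a spring housing with a tube (all under 58 mm high). Origin on the counter under the inner face of the fixed jaw. z up; its -x is the direction in which the sliding jaw is pulled open; the scale edge is on its +y side.
- sliding_jaw: Sliding jaw on the clamp's telescoping rod: block 40 x 42 mm with a flat top (shoulder) 44 mm above the counter, from which a square steel post 15 x 15 mm stands up 26 mm. Origin on the post's axis at the shoulder; axes as the clamp's, post sides parallel to x and y. It moves only straight along the clamp's -x, 0 to 90 mm; shut at the start (origin 32 mm from the clamp's origin).
- post_top (a point): Centre of the top of the square post, 26 mm above the shoulder. The pull that opens the jaw is about 5 N at first and grows by 1.2 N per 10 mm, to about 13 N at the farthest marker place; let go, the jaw springs shut.
- pointer (a point): Tip of the sliding jaw's small pointer, which sticks out on the clamp's +y side, 48 mm beside the post's axis and 10 mm below the shoulder; level with the post's axis along x.
- marker: Length marker: small steel rider fixed on the clamp's scale edge, foot 22 x 20 mm, upright flag 10 mm wide (along the clamp's x) reaching 28 mm above the base plate. Origin under the flag's middle; axes as the clamp's. It sits 40 to 65 mm farther out (clamp's -x) than the shut jaw's pointer, which is opposite the flag when within its 10 mm width and passes it without touching.
- handle: Loose pull handle, 68 mm tall, about 160 g, standing bore down: dark square hub 38 x 38 x 35 mm with a square bore 17 x 17 mm from below (28 mm deep, bevelled mouth, parallel to the hub's sides), on it a grey bar grip 56 mm long (x), 20 mm wide (y), at 35 to 68 mm height. Origin at the centre of the underside. Fits the post in any quarter turn; fully down it rests on the shoulder.
- cast: Bystander: white plaster dental cast, 60 x 72 x 28 mm, origin at the centre of its underside.
- sanding: Bystander: sanding block, 34 x 66 x 22 mm, origin at the centre of its underside.
- dropper: Bystander: small dropper bottle, 34 mm across and 79 mm tall, origin at the centre of its underside.
There are look-alikes about, which are no part of the job. What is shaped like the handle but pink is not meant.

How it is judged:
By the outcome, as a careful person would: the job done as asked, in the order asked, and still so for the second after the job is handed in, while the arm keeps its last pose, push and grip.
It also fails if it takes over 51 s, if anything falls off the work surface, if the arm or the gripper's body presses on something with over 40 N, if the wrist force passes 120 N, or if a joint passes its speed limit or range.

### The arm

A 6-joint arm with a two-finger parallel gripper is mounted at the origin on a cart in front of the work surface, level with it; the furniture and walls round the work are solid. World frame = base frame: x ahead of the robot, y to its left, z up, the work surface at z = 0. Lengths are in m, angles in rad, forces in N, time in s.
With the tool pointing down it reaches from about 0.3 to 0.825 m from the base axis. Payload 5.4 kg.
Tool frame: the origin (TCP) lies midway between the tips of the shut fingers; the grasp point (between the pads) lies 19 mm behind it; z points along the fingers, y is the line along which they close (so a half turn about z gives the same grasp; the last joint's range is limited). The gripper opens to 92 mm and grips with 3 to 60 N. Pads are 20 mm wide; open, the fingers measure 128 mm over their backs; the gripper's body (75 mm by 189 mm) begins 69 mm behind the grasp point.
Start: joints at [-0.21, 0.158, 1.597, -0, 1.386, -0.21], TCP at [0.575, -0, 0.215] pointing down, gripper open.
Joint ranges: [-2.91, 2.91], [-0.94, 2.29], [0.18, 2.7], [-1.29, 4.43], [0.17, 2.64], [-3, 3]. Speed limits (rad/s): [2.57, 2.57, 3.14, 3.14, 3.14, 3.14].

### API

Orientations are given as a unit quaternion [w, x, y, z].
In Python, from plant import r gives the robot as it stands.
- The arm moves only by the tool jog_arm, never from a script. Its arguments are lists of equal length, an entry for each row: "dp": the shift along the tool's x, y, z in mm, a list of three; "twist": the turn about the tool's z in degrees; "jaw": the opening in per cent of the stroke, from 0 (shut) to 100 (fully open). A call has exactly 5 rows; each row shifts and turns the commanded pose from where the row before left it, along the tool's axes as they then stand; what a row does not reach is not made up. A row lasts 1/8 s, in which the tool goes at most 62.5 mm and 10.7 degrees, less where a joint would pass 70% of its speed; a pose out of reach is approached as far as the arm can. A call is refused whole if a number of a shift passes 62.5 or a number of a turn 10.7, either way. A call with a gripper value outside its range is refused whole. The fingers move at their own pace and stop on an object; the grip force is fixed at half the most. Time passes only in rows, so rows that do not move let the fingers close, or fill a call up. It gives the time, the measured TCP pose, the force, the opening and the grip force at its end, in the units of the state.
- r.state(): the state, without advancing time (a new reading comes with each control period).
- r.camera(name): name is "scene" or "side" or "wrist"; returns (picture, depth): 400x640x3 uint8, blue, green, red; 400x640 float32, m along the optical axis (not along the pixel's ray), 0 where there is no reading.
- r.camera_model(name): a dict with "vertical_fov" (degrees; the focal length in pixels is half the picture's height over the tangent of half this angle, whatever the lens; pixels are square), "cx", "cy" (the principal point, pixels), "extrinsics" (4x4, takes a point from camera to world coordinates). Camera axes: x right, y up, looking along -z (the intrinsics and any distortion apply to the point x, -y, -z); pixel columns grow to the right and rows downward; lengths in m; the calibration is good to about 2 mm. A picture is of the moment at which its call begins: read the wrist's pose just before it. camera_model takes no time and is no camera call; for the wrist camera it gives the pose at the moment of the call.
- r.job_done(): hands the job in; it is judged then, once.
The state is a dict: "time": time; "q": joint angles; "joint_vel": joint speeds; "effort": joint torques, N m; "eef_pos": TCP position; "tool_rot": TCP orientation; "wrist_force": force on the tool from outside, world axes, zero at the start; "ft_torque": the same for the moment, N m; "gripper_width": finger opening in m; "gripper_force": force on a finger pad.
Only numpy, scipy, OpenCV 4.12 (cv2) and the standard library are available. Lean on these libraries where they do the work, as an engineer would, in place of code of your own. Each camera call takes 0.05 s, during which the arm holds its last target. There are 200 camera calls.

## Working session

There is one attempt and no reset: what is moved stays moved. The work goes in short steps, Python scripts to look and compute and a tool call to move; the robot and the scene stay as the last step left them, time stands still between calls to the robot, and variables do not carry over. Pictures are saved under pics/ and viewed, at most 10 in all, crops included, and the job is handed in when it is done.

Besides the shell and the picture viewer there is one more tool, called after ">>>" as name([rows], argument=value, ...), one row to a line, values as JSON. jog_arm: Moves the arm, as the interface text tells. Its arguments: {"type":"object","properties":{"dp":{"type":"array","items":{"type":"array","items":{"type":"number"}}},"twist":{"type":"array","items":{"type":"number"}},"jaw":{"type":"array","items":{"type":"number"}}},"required":["dp","twist","jaw"]}

```bash
ls; mkdir -p pics; cat > h.py <<'E'
import numpy as np, cv2
from plant import r
def snap(n):
    m=r.camera_model(n); im,d=r.camera(n); return im,d,m
def f(m): return 200/np.tan(np.radians(m["vertical_fov"])/2)
def world(m,d,u,v):
    z=d[v,u]; F=f(m); p=np.stack([(u-m["cx"])*z/F,-(v-m["cy"])*z/F,-z,np.ones_like(z)],-1)
    return (p@np.array(m["extrinsics"]).T)[...,:3]
def proj(m,P):
    E=np.linalg.inv(np.array(m["extrinsics"])); c=E[:3,:3]@np.array(P)+E[:3,3]
    return m["cx"]+f(m)*c[0]/-c[2], m["cy"]+f(m)*c[1]/c[2]
E
python3 - <<'E'
from h import *
for n in("scene","side","wrist"):
    im,d,m=snap(n); cv2.imwrite(f"pics/{n}0.png",im); np.savez(f"{n}0.npz",im=im,d=d,m=m)
    print(n,{k:(np.round(v,3).tolist() if not isinstance(v,str) else v) for k,v in m.items()},(d>0).mean())
print(r.state())
E
```

```text
pics
scene {'vertical_fov': 42.091, 'cx': 322.036, 'cy': 198.332, 'extrinsics': [[-0.626, 0.576, -0.525, -0.018], [-0.779, -0.479, 0.404, 0.029], [-0.019, 0.662, 0.749, 0.791], [0.0, 0.0, 0.0, 1.0]]} 0.99594140625
side {'vertical_fov': 46.365, 'cx': 309.018, 'cy': 183.841, 'extrinsics': [[0.997, -0.04, 0.06, 0.538], [0.072, 0.547, -0.834, -1.221], [0.0, 0.836, 0.548, 0.633], [0.0, 0.0, 0.0, 1.0]]} 0.99594140625
wrist {'vertical_fov': 62.45, 'cx': 319.041, 'cy': 202.3, 'extrinsics': [[1.0, 0.001, 0.002, 0.575], [-0.001, 0.957, 0.291, 0.084], [-0.002, -0.291, 0.957, 0.384], [0.0, 0.0, 0.0, 1.0]]} 0.9961328125
{'time': 0.15, 'q': array([-2.10120454e-01,  1.58919343e-01,  1.59792924e+00, -5.28280116e-06,
        1.38624461e+00, -2.10085342e-01]), 'joint_vel': array([-1.62972097e-03, -1.66272083e-03, -2.71881037e-03, -3.49854189e-05,
       -1.69991105e-03, -9.19824915e-04]), 'effort': array([ 3.99315013e-04, -3.85916662e+01, -3.22434962e+01,  7.02334754e-02,
        3.51220253e-02, -9.48688057e-05]), 'eef_pos': array([5.74504157e-01, 7.11327916e-05, 2.13843536e-01]), 'tool_rot': array([-6.28088710e-04,  7.07118652e-01,  7.07094512e-01, -4.10387704e-04]), 'wrist_force': array([ 0.48868676, -0.51916314, -1.07170565]), 'ft_torque': array([0.00876148, 0.04554613, 0.01281358]), 'gripper_force': 0.0, 'gripper_width': 0.0916910307222141}
```

View pics/scene0.png

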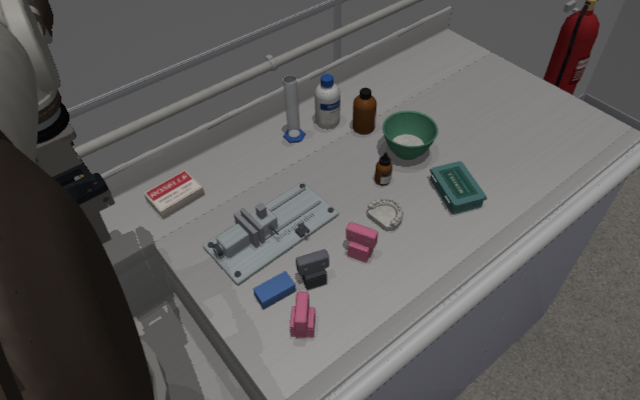

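View pics/side0.png

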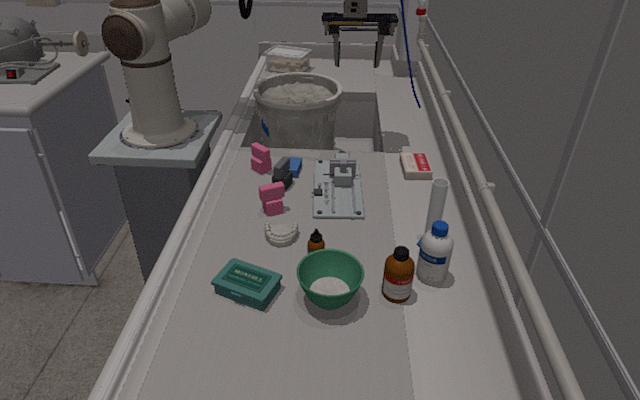

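View pics/wrist0.png

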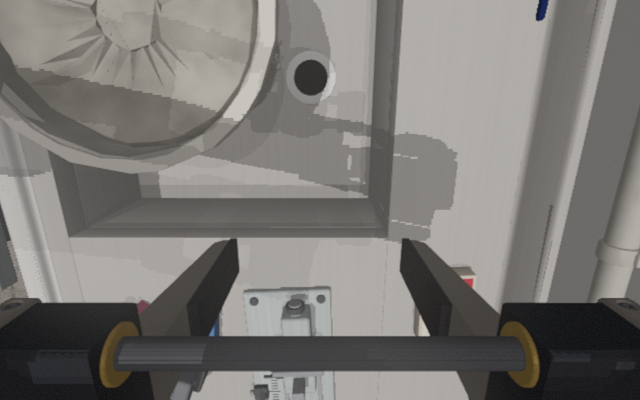

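```bash
python3 - <<'E'
from h import *
out=[]
for n in("scene","side"):
    Z=np.load(n+"0.npz",allow_pickle=True); im,d,m=Z["im"],Z["d"],Z["m"].item()
    v,u=np.mgrid[:400,:640]; P=world(m,d,u,v)
    np.save(n+"_P.npy",P)
    for nm,(a,b) in dict(hand=(313,262),clamp=(300,232),pinkA=(303,318),pinkB=(361,240)).items() if n=="scene" else dict(hand=(283,168),clamp=(345,205),pA=(260,155),pB=(272,195)).items():
        print(n,nm,P[b,a].round(3))
    # ortho: 2px/mm -> x right, y up
    o=np.zeros((600,520,3),np.uint8); zb=np.full((600,520),-1.)
    x0,y0=0.32,0.02; s=1500
    for p,c in zip(P.reshape(-1,3),im.reshape(-1,3)):
        i=int((p[0]-x0)*s); j=int((y0-p[1])*s)
        if 0<=i<518 and 0<=j<598 and -.01<p[2]<.1 :
            w=zb[j:j+3,i:i+3]; k=w<p[2]; w[k]=p[2]; o[j:j+3,i:i+3][k]=np.clip(c*1.5,0,255)
    out.append(o[:,:400])
cv2.imwrite("pics/ortho.png",np.hstack(out))
E
```

```text
scene hand [ 0.391 -0.262  0.063]
scene clamp [ 0.486 -0.304  0.017]
scene pinkA [ 0.316 -0.184  0.067]
scene pinkB [ 0.382 -0.363  0.048]
side hand [ 0.41  -0.286  0.06 ]
side clamp [ 0.558 -0.356  0.011]
side pA [ 0.341 -0.205  0.046]
side pB [ 0.396 -0.383  0.049]
```

View pics/ortho.png

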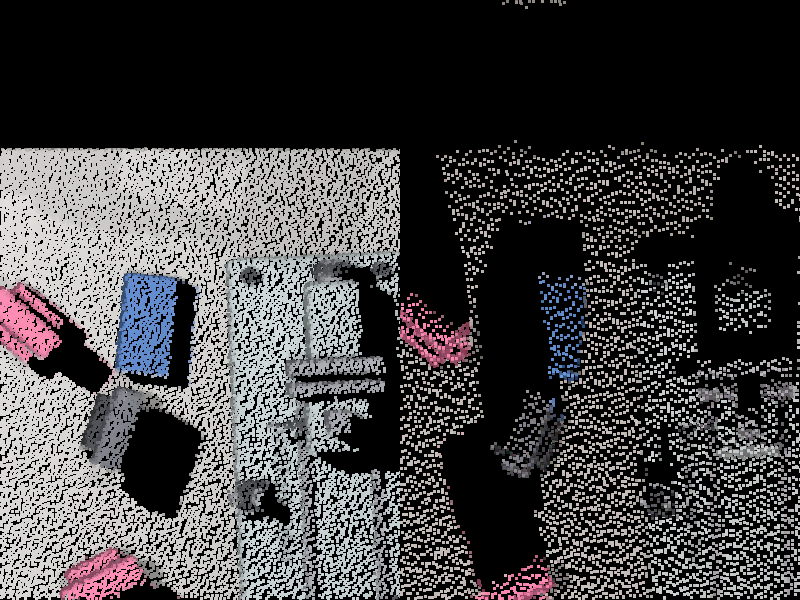

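>>> jog_arm([
  [-54,-25,-8],
  [-54,-25,-8],
  [-54,-25,-8],
  [-54,-25,-8],
  [-54,-25,-8],
], twist=[0,0,0,0,0], jaw=[100,100,100,100,100])

```text
time: 0.78
eef_pos: [0.4488, -0.2715, 0.2547]
tool_rot: [-0.0, 0.707, 0.707, 0.0]
wrist_force: [-0.1, -0.9, 0.7]
gripper_width: 0.0918
gripper_force: 0.0
```

```bash
python3 - <<'E'
from h import *
im,d,m=snap("wrist"); cv2.imwrite("pics/w1.png",np.clip(im*1.4,0,255).astype(np.uint8)); np.savez("w1.npz",im=im,d=d,m=m)
s=r.state(); print(s["eef_pos"],s["tool_rot"],s["time"]); print(np.array(m["extrinsics"]).round(3))
E
```

```text
[ 0.4462256  -0.27802974  0.25581447] [ 0.00150599  0.70902243  0.70518023 -0.0024042 ] 0.825
[[ 1.     0.001  0.     0.449]
 [-0.001  0.957  0.291 -0.188]
 [-0.    -0.291  0.957  0.425]
 [ 0.     0.     0.     1.   ]]
```

View pics/w1.png

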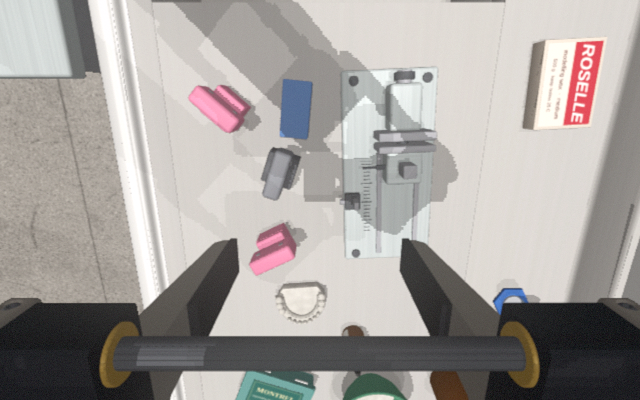

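```bash
python3 - <<'E'
from h import *
Z=np.load("w1.npz",allow_pickle=True); im,d,m=Z["im"],Z["d"],Z["m"].item()
v,u=np.mgrid[:400,:640]; P=world(m,d,u,v)
def reg(u0,u1,v0,v1,z0,z1,nm,P=P,ret=False):
    q=P[v0:v1,u0:u1].reshape(-1,3); q=q[(q[:,2]>z0)&(q[:,2]<z1)]
    (c,wh,a)=cv2.minAreaRect((q[:,:2]*1000).astype(np.float32)); print(nm,len(q),"c",np.round(c,1),"wh",np.round(wh,1),"a",round(a,1),"z med",np.median(q[:,2]).round(4),"mean",q[:,:2].mean(0).round(4))
    return q
print("counter z",np.median(P[210:260,200:240,2]))
reg(255,305,140,205,.061,.075,"handle grip top")
reg(255,305,140,205,.02,.075,"handle all")
reg(255,305,140,205,.025,.04,"hub")
reg(340,440,60,260,.006,.014,"plate")
reg(390,425,150,185,.062,.08,"post top")
reg(380,425,140,190,.038,.050,"shoulder")
reg(335,370,185,215,.025,.05,"marker")
reg(360,385,155,180,.022,.045,"pointer")
reg(370,440,125,155,.045,.065,"fixed jaw")
a=im[130:220,230:330]; b=im[120:220,330:440]
cv2.imwrite("pics/crop1.png",np.hstack([cv2.resize(np.clip(x*1.5,0,255).astype(np.uint8),(400,400),interpolation=cv2.INTER_CUBIC) for x in(im[125:225,225:325],im[120:220,335:435])]))
for n,box in(("scene",(290,335,245,292)),("side",(265,300,150,195))):
    reg(*box,.060,.078,n+" grip",np.load(n+"_P.npy"))
reg(250,285,198,225,.062,.08,"scene post",np.load("scene_P.npy"))
reg(325,365,150,190,.062,.08,"side post",np.load("side_P.npy"))
E
```

```text
counter z 0.0001706067653121368
handle grip top 873 c [ 401.4 -266.7] wh [56.4 20. ] a 70.8 z med 0.0674 mean [ 0.4022 -0.2651]
handle all 1383 c [ 401.5 -266.6] wh [56.7 37.9] a 70.7 z med 0.0664 mean [ 0.4033 -0.2643]
hub 420 c [ 403.  -262.3] wh [46.9 37.9] a 70.7 z med 0.0345 mean [ 0.4039 -0.2656]
plate 11642 c [ 534.5 -272.2] wh [119.9 244.6] a 2.2 z med 0.0098 mean [ 0.5288 -0.271 ]
post top 215 c [ 548.6 -261. ] wh [15.4 14.8] a 3.9 z med 0.0695 mean [ 0.5478 -0.2605]
shoulder 907 c [ 545.  -257.5] wh [52.3 48.1] a 2.4 z med 0.0436 mean [ 0.5459 -0.2593]
marker 55 c [ 495.  -310.7] wh [6.2 9.9] a 1.8 z med 0.0368 mean [ 0.4946 -0.3097]
pointer 92 c [ 514.7 -264.5] wh [26.9 29.5] a 2.5 z med 0.0351 mean [ 0.519  -0.2626]
fixed jaw 1053 c [ 547.3 -228.8] wh [32.5 64.4] a 89.8 z med 0.0554 mean [ 0.5463 -0.23  ]
scene grip 361 c [ 397.2 -265.9] wh [55.5 21.4] a 70.5 z med 0.0661 mean [ 0.396  -0.2651]
side grip 300 c [ 397.8 -295.5] wh [ 58.2 183.3] a 8.7 z med 0.0669 mean [ 0.4004 -0.3194]
scene post 74 c [ 544.9 -261.2] wh [17.4 15.2] a 6.9 z med 0.0679 mean [ 0.5433 -0.2603]
side post 38 c [ 551.5 -262. ] wh [12.1 19.3] a 1.5 z med 0.0689 mean [ 0.5518 -0.2648]
```

View pics/crop1.png

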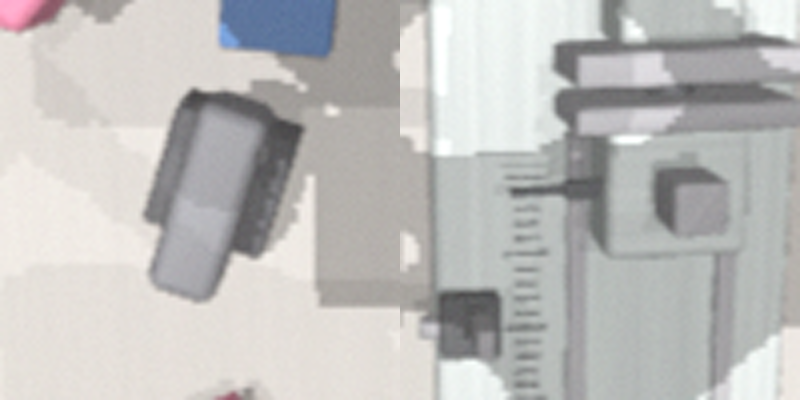

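The three handle-shaped things in the wrist picture are dark/grey at (280,173), pink at (220,108) and pink at (272,252). The dark hub with the grey bar fits the description, and the crop confirms it stands bore down. The post top is at (408,170), the pointer tip at (364,167) and the marker at (351,200).

I'll move above the handle and turn to its bar.

>>> jog_arm([
  [1.5,-24,40],
  [1.5,-23.5,40],
  [0,0,20],
  [0,0,0],
  [0,0,0],
], twist=[0,0,9.6,9.6,0], jaw=[100,100,100,100,100])

```text
time: 1.45
eef_pos: [0.4023, -0.2667, 0.1542]
tool_rot: [-0.0, 0.815, 0.58, -0.0]
wrist_force: [-0.0, -0.2, 1.1]
gripper_width: 0.0919
gripper_force: 0.0
```

```bash
cat >> h.py <<'E'
def reg(P,box,z0,z1,nm):
    u0,u1,v0,v1=box
    q=P[v0:v1,u0:u1].reshape(-1,3); q=q[(q[:,2]>z0)&(q[:,2]<z1)]
    if len(q)<5: print(nm,"few",len(q)); return
    (c,wh,a)=cv2.minAreaRect((q[:,:2]*1000).astype(np.float32)); print(nm,len(q),"c",np.round(c,1),"wh",np.round(wh,1),"a",round(a,1),"z",np.median(q[:,2]).round(4))
def tool():
    s=r.state(); w,x,y,z=s["tool_rot"]; yx,yy=2*(x*y-w*z),1-2*(x*x+z*z)
    print("t",s["time"],"pos",s["eef_pos"].round(4),"tool y deg",np.degrees(np.arctan2(yy,yx)).round(2),"F",s["wrist_force"].round(1),"w",round(s["gripper_width"],4),round(s["gripper_force"],1))
    return s
def shot(name,n="wrist",show=True):
    im,d,m=snap(n); np.savez(name+".npz",im=im,d=d,m=m)
    if show: cv2.imwrite(f"pics/{name}.png",np.clip(im*1.4,0,255).astype(np.uint8))
    v,u=np.mgrid[:400,:640]; return im,d,m,world(m,d,u,v)
def box(m,P,r_):
    u,v=proj(m,P); return int(max(u-r_,0)),int(max(u+r_,0)),int(max(v-r_,0)),int(max(v+r_,0))
E
python3 - <<'E'
from h import *
tool(); im,d,m,P=shot("w2"); tool(); print(np.array(m["extrinsics"])[:3,3].round(4))
B=box(m,(.4014,-.2667,.06),60); print(B); reg(P,B,.062,.075,"grip top"); reg(P,B,.02,.038,"hub")
B=box(m,(.5486,-.261,.07),30); print(B); reg(P,B,.062,.078,"post")
E
```

```text
t 1.45 pos [ 0.4023 -0.2667  0.1542] tool y deg -19.1 F [-0.  -0.2  1.1] w 0.0919 0.0
t 1.5 pos [ 0.4025 -0.2669  0.1546] tool y deg -19.01 F [ 0.9 -0.1  0.3] w 0.0917 0.0
[ 0.4296 -0.1874  0.3241]
(258, 378, 146, 266)
grip top 1527 c [ 401.7 -266.3] wh [55.4 19.5] a 70.3 z 0.0674
hub 958 c [ 398.2 -281.5] wh [123.5  40.5] a 74.3 z 0.0342
(468, 528, 113, 173)
post 478 c [ 548.3 -261.2] wh [15.7 15. ] a 3.8 z 0.0694
```

>>> jog_arm([
  [0,-0.8,50],
  [0,0,40],
  [0,0,18],
  [0,0,6],
  [0,0,0],
], twist=[0.4,0,0,0,0], jaw=[100,100,100,100,100])

```text
time: 2.12
eef_pos: [0.4021, -0.267, 0.0411]
tool_rot: [0.0, 0.817, 0.577, 0.0]
wrist_force: [-0.1, -0.1, 0.5]
gripper_width: 0.0916
gripper_force: 0.0
```

>>> jog_arm([
  [0,0,0],
  [0,0,0],
  [0,0,0],
  [0,0,0],
  [0,0,0],
], twist=[0,0,0,0,0], jaw=[15,10,5,0,0])

```text
time: 2.75
eef_pos: [0.4017, -0.2668, 0.0406]
tool_rot: [0.0, 0.817, 0.576, -0.0]
wrist_force: [-0.4, -0.3, 0.2]
gripper_width: 0.044
gripper_force: 0.0
```

>>> jog_arm([
  [0,0,0],
  [0,0,0],
  [0,0,0],
  [0,0,0],
  [0,0,0],
], twist=[0,0,0,0,0], jaw=[0,0,0,0,0])

```text
time: 3.38
eef_pos: [0.4017, -0.2667, 0.0406]
tool_rot: [-0.0, 0.817, 0.576, -0.0]
wrist_force: [0.2, -0.3, -0.4]
gripper_width: 0.0196
gripper_force: 30.0
```

>>> jog_arm([
  [0,0,-15],
  [0,0,-50],
  [0,0,-50],
  [0,0,0],
  [0,0,0],
], twist=[0,0,10,10,10], jaw=[0,0,0,0,0])

```text
time: 4.0
eef_pos: [0.4022, -0.2672, 0.1575]
tool_rot: [0.001, 0.939, 0.343, 0.0]
wrist_force: [0.7, -0.4, -2.2]
gripper_width: 0.0199
gripper_force: 30.0
```

>>> jog_arm([
  [0,0,0],
  [0,0,0],
  [0,0,0],
  [0,0,0],
  [0,0,0],
], twist=[10,10,10,8.6,0], jaw=[0,0,0,0,0])

```text
time: 4.62
eef_pos: [0.4018, -0.2668, 0.1563]
tool_rot: [0.0, 1.0, 0.017, 0.0]
wrist_force: [-0.9, 0.2, -1.4]
gripper_width: 0.0198
gripper_force: 30.0
```

```bash
python3 - <<'E'
from h import *
s=tool(); print(s["q"].round(2)); im,d,m,P=shot("w3"); print(np.array(m["extrinsics"]).round(3))
B=box(m,(.5485,-.261,.07),40); print(B); reg(P,B,.062,.078,"post"); 
# plate edges from earlier view w1,w2: fit lines to left edge (x min) and right edge of plate height band
for n in("w1","w2","w3"):
    Z=np.load(n+".npz",allow_pickle=True); M=Z["m"].item(); D=Z["d"]; v,u=np.mgrid[:400,:640]; Q=world(M,D,u,v).reshape(-1,3)
    k=(Q[:,2]>.0065)&(Q[:,2]<.013)&(Q[:,0]>.46)&(Q[:,0]<.62)&(Q[:,1]>-.41)&(Q[:,1]<-.13); Q=Q[k]
    for f_,nm in((np.min,"xmin"),(np.max,"xmax")):
        ys=np.arange(-.37,-.17,.004); pts=np.array([(f_(Q[(abs(Q[:,1]-y)<.002),0]),y) for y in ys if (abs(Q[:,1]-y)<.002).sum()>3])
        if len(pts)<10: continue
        vx,vy,x0,y0=cv2.fitLine((pts*1000).astype(np.float32),cv2.DIST_HUBER,0,.01,.01).ravel()
        print(n,nm,len(pts),"angle",np.degrees(np.arctan2(vy,vx))%180, "x at y=-.26",x0+(-260-y0)*vx/vy)
E
```

```text
t 4.625 pos [ 0.4018 -0.2668  0.1563] tool y deg -88.1 F [-0.9  0.2 -1.4] w 0.0198 30.0
[-0.84 -0.03  1.92 -0.    1.26  0.7 ]
[[ 0.032  0.956  0.292  0.485]
 [-0.999  0.031  0.009 -0.263]
 [-0.    -0.292  0.956  0.326]
 [ 0.     0.     0.     1.   ]]
(279, 359, 0, 44)
post 427 c [ 546.  -261.3] wh [11.2 14.6] a 2.1 z 0.0696
w1 xmin 50 angle 92.595436 x at y=-.26 479.2734
w1 xmax 50 angle 92.589165 x at y=-.26 592.58386
w2 xmin 50 angle 92.58569 x at y=-.26 478.63354
w2 xmax 50 angle 92.41796 x at y=-.26 592.5861
w3 xmin 50 angle 92.477036 x at y=-.26 478.59476
w3 xmax 50 angle 106.52637 x at y=-.26 544.3721
```

View pics/w3.png

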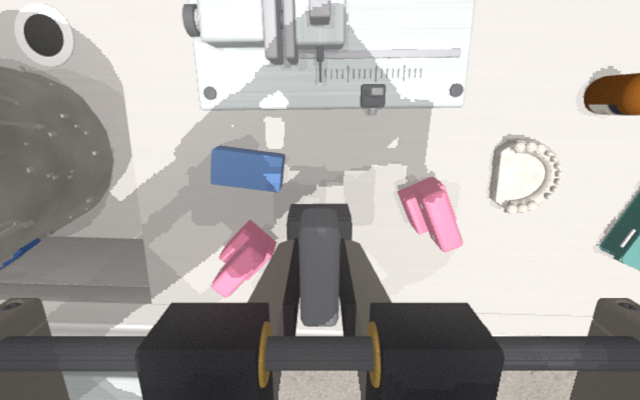

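>>> jog_arm([
  [0,0,0],
  [30,0,5],
  [30,0,5],
  [11.7,0.7,5],
  [0,0,0],
], twist=[-0.6,0,0,0,0], jaw=[0,0,0,0,0])

```text
time: 5.3
eef_pos: [0.4731, -0.2641, 0.14]
tool_rot: [-0.0, 1.0, 0.022, -0.001]
wrist_force: [-0.9, -0.5, -1.6]
gripper_width: 0.0195
gripper_force: 30.0
```

>>> jog_arm([
  [0,0,0],
  [0,0,0],
  [0,0,0],
  [0,0,0],
  [0,0,0],
], twist=[0,0,0,0,0], jaw=[0,0,0,0,0])

```text
time: 5.92
eef_pos: [0.4734, -0.2645, 0.1407]
tool_rot: [0.0, 1.0, 0.021, 0.0]
wrist_force: [-0.5, -0.3, -1.1]
gripper_width: 0.0196
gripper_force: 30.0
```

```bash
python3 - <<'E'
from h import *
s=tool(); im,d,m,P=shot("w4"); t=s["eef_pos"]
B=box(m,(.5485,-.261,.07),45); print(B); reg(P,B,.062,.078,"post"); reg(P,B,.038,.05,"shoulder")
v,u=np.mgrid[:400,:640]
near=(abs(P[...,0]-t[0])<.05)&(abs(P[...,1]-t[1])<.05)&(u>255)&(u<385)
for nm,a,b in(("bar top",.023,.032),("hub top",-.010,-.0025),("hub hi",-.012,0)):
    k=near&(P[...,2]-t[2]>a)&(P[...,2]-t[2]<b); 
    if k.sum()<10: print(nm,k.sum()); continue
    # tool coords
    q=P[k]-t; th=np.radians(2.55); ex=np.array([np.cos(th),np.sin(th)]); ey=np.array([np.sin(th),-np.cos(th)])
    X=q[:,:2]@ex*1000; Y=q[:,:2]@ey*1000
    print(nm,k.sum(),"X",np.percentile(X,[0,1,50,99,100]).round(1),"Y",np.percentile(Y,[0,1,50,99,100]).round(1),"z",np.median(q[:,2]).round(4),"rows",v[k].min(),v[k].max())
    (c,wh,a)=cv2.minAreaRect((P[k][:,:2]*1000).astype(np.float32)); print("   ",np.round(c,1),np.round(wh,1),a)
cv2.imwrite("pics/w4c.png",cv2.resize(np.clip(im[60:360,190:450]*1.6,0,255).astype(np.uint8),None,fx=2,fy=2))
E
```

```text
t 5.925 pos [ 0.4734 -0.2645  0.1407] tool y deg -87.6 F [-0.5 -0.3 -1.1] w 0.0196 30.0
(275, 365, 68, 158)
post 455 c [ 548.  -261.6] wh [14.5 14.2] a 2.4 z 0.0697
shoulder 2496 c [ 547.8 -255.1] wh [62.7 52.6] a 2.4 z 0.0437
bar top 4561 X [-28.  -26.5   5.6  26.5  27.6] Y [-26.  -22.5  -1.1  20.6  23.7] z 0.0269 rows 224 326
    [ 472.7 -263.6] [49.9 49.4] 46.44982147216797
hub top 512 X [ 6.2  7.1 13.5 18.3 26.5] Y [-19.8 -19.7   7.4  17.9  18.1] z -0.0061 rows 209 240
    [ 489.7 -262.8] [20.1 37.9] 3.1649820804595947
hub hi 577 X [ 6.2  7.1 14.1 27.  27.3] Y [-19.8 -19.7  -0.6  17.9  18.1] z -0.006 rows 209 240
    [ 490.2 -262.8] [20.9 38. ] 3.1649820804595947
```

View pics/w4c.png

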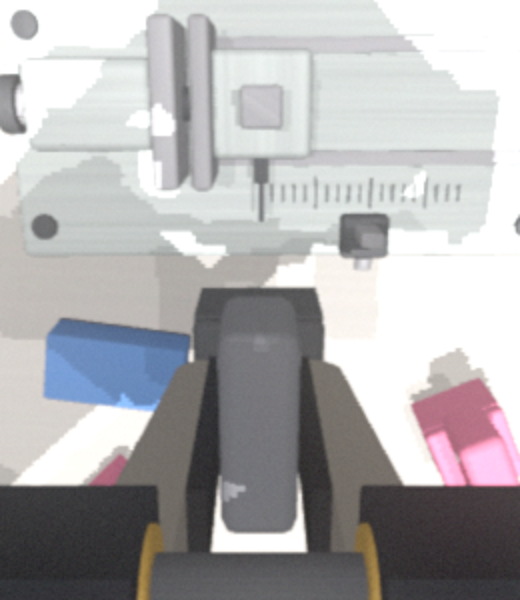

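>>> jog_arm([
  [25,0.3,0],
  [30,0.3,0],
  [20,0,10],
  [0,0,11],
  [0,0,0],
], twist=[0,0,0,0,0], jaw=[0,0,0,0,0])

```text
time: 6.6
eef_pos: [0.5468, -0.2612, 0.1179]
tool_rot: [-0.001, 1.0, 0.021, -0.002]
wrist_force: [-0.6, -0.2, -1.4]
gripper_width: 0.0199
gripper_force: 30.0
```

>>> jog_arm([
  [0,0,0],
  [0,0,3],
  [0,0,3],
  [0,0,3],
  [0,0,3],
], twist=[0,0,0,0,0], jaw=[0,0,0,0,0])

```text
time: 7.22
eef_pos: [0.5484, -0.2619, 0.1074]
tool_rot: [0.0, 1.0, 0.021, 0.0]
wrist_force: [0.3, 0.7, -1.9]
gripper_width: 0.0198
gripper_force: 30.0
```

>>> jog_arm([
  [0,0,2],
  [0,0,2],
  [0,0,2],
  [0,0,2],
  [0,0,2],
], twist=[0,0,0,0,0], jaw=[0,0,0,0,0])

```text
time: 7.85
eef_pos: [0.5484, -0.262, 0.0975]
tool_rot: [0.0, 1.0, 0.021, 0.0]
wrist_force: [0.2, 0.6, -2.0]
gripper_width: 0.0195
gripper_force: 30.0
```

>>> jog_arm([
  [0,0,3],
  [0,0,3],
  [0,0,3],
  [0,0,2],
  [0,0,1],
], twist=[0,0,0,0,0], jaw=[0,0,0,0,0])

```text
time: 8.48
eef_pos: [0.5484, -0.2623, 0.0856]
tool_rot: [0.0, 1.0, 0.021, 0.0]
wrist_force: [0.2, -3.5, 0.1]
gripper_width: 0.02
gripper_force: 30.0
```

>>> jog_arm([
  [0,0,0.5],
  [0,0,0.5],
  [0,0,0.5],
  [0,0,0],
  [0,0,0],
], twist=[0,0,0,0,0], jaw=[0,0,0,0,0])

```text
time: 9.1
eef_pos: [0.5485, -0.2622, 0.0845]
tool_rot: [0.0, 1.0, 0.021, 0.0]
wrist_force: [-1.4, -2.9, 3.5]
gripper_width: 0.0198
gripper_force: 30.0
```

>>> jog_arm([
  [0,0,0.5],
  [0,0,0.5],
  [0,0,0],
  [0,0,0],
  [0,0,0],
], twist=[0,0,0,0,0], jaw=[0,0,0,0,0])

```text
time: 9.72
eef_pos: [0.5485, -0.2623, 0.0845]
tool_rot: [0.0, 1.0, 0.021, 0.0]
wrist_force: [-3.1, -1.4, 8.2]
gripper_width: 0.0194
gripper_force: 30.0
```

```bash
python3 - <<'E'
from h import *
s=tool(); im,d,m,P=shot("w5",show=False); t=s["eef_pos"]
v,u=np.mgrid[:400,:640]; near=(abs(P[...,0]-t[0])<.035)&(abs(P[...,1]-t[1])<.02)&(u>290)&(u<350)&(v<325)
k=near&(P[...,2]>.1)&(P[...,2]<.12); print("bar top z",np.median(P[k][:,2]))
k=(abs(P[...,0]-t[0]-.014)<.005)&(abs(P[...,1]-t[1])<.015)&(P[...,2]>.06)&(P[...,2]<.09); print("hub top z",k.sum(),np.median(P[k][:,2]))
E
```

```text
t 9.725 pos [ 0.5485 -0.2623  0.0845] tool y deg -87.59 F [-3.1 -1.4  8.2] w 0.0194 30.0
bar top z 0.1113778379920483
hub top z 380 0.07811638442647442
```

```bash
python3 - <<'E'
from h import *
th=np.radians(92.5); ax=-np.array([np.cos(th),np.sin(th)]); ay=np.array([-np.sin(th),np.cos(th)]) # -x clamp ; +y clamp
for n in("w1","w2","w3","w4","scene0","side0"):
    Z=np.load(n+".npz",allow_pickle=True); M=Z["m"].item(); D=Z["d"]; v,u=np.mgrid[:400,:640]; Q=world(M,D,u,v).reshape(-1,3)
    S=(Q[:,:2]-np.array([.5483,-.2612]))@np.stack([ax,ay],1)*1000
    def ext(k,nm):
        if k.sum()<5: print(n,nm,k.sum()); return
        lo,hi=np.percentile(S[k,0],[1,99]); print(n,nm,k.sum(),"along %.1f..%.1f mid %.1f"%(lo,hi,(lo+hi)/2),"lat %.1f..%.1f"%tuple(np.percentile(S[k,1],[1,99])))
    ext((abs(S).max(1)<15)&(Q[:,2]>.06)&(Q[:,2]<.08),"post")
    near=(S[:,0]>30)&(S[:,0]<75)&(S[:,1]>38)&(S[:,1]<75)
    ext(near&(Q[:,2]>.030)&(Q[:,2]<.042),"flag")
    ext(near&(Q[:,2]>.014)&(Q[:,2]<.042),"marker")
    ext((abs(S[:,0])<10)&(S[:,1]>36)&(S[:,1]<52)&(Q[:,2]>.02)&(Q[:,2]<.042),"pointer")
E
```

```text
w1 post 223 along -7.6..7.0 mid -0.3 lat -7.7..7.2
w1 flag 51 along 42.2..52.0 mid 47.1 lat 52.4..58.5
w1 marker 286 along 36.1..56.8 mid 46.5 lat 48.7..73.4
w1 pointer 21 along -1.4..1.1 mid -0.1 lat 36.3..47.1
w2 post 513 along -7.4..7.0 mid -0.2 lat -7.1..7.6
w2 flag 97 along 42.0..51.9 mid 47.0 lat 52.9..58.9
w2 marker 530 along 36.3..57.2 mid 46.7 lat 49.3..74.1
w2 pointer 51 along -1.3..1.5 mid 0.1 lat 36.1..47.6
w3 post 441 along -7.2..7.2 mid 0.0 lat -3.0..7.8
w3 flag 102 along 42.4..52.2 mid 47.3 lat 53.4..59.0
w3 marker 641 along 36.5..57.8 mid 47.2 lat 49.3..74.1
w3 pointer 48 along -0.9..0.8 mid -0.0 lat 36.5..48.1
w4 post 455 along -6.7..7.5 mid 0.4 lat -7.0..7.5
w4 flag 107 along 42.3..52.2 mid 47.2 lat 52.8..58.6
w4 marker 575 along 36.5..57.9 mid 47.2 lat 49.0..74.0
w4 pointer 42 along -0.4..1.3 mid 0.5 lat 36.4..47.6
scene0 post 79 along -7.8..7.2 mid -0.3 lat -4.1..11.8
scene0 flag 22 along 42.4..51.9 mid 47.1 lat 56.3..63.2
scene0 marker 123 along 36.4..57.2 mid 46.8 lat 53.6..74.2
scene0 pointer 12 along -1.6..1.6 mid -0.0 lat 36.3..50.4
side0 post 42 along -8.5..11.0 mid 1.2 lat -9.2..3.0
side0 flag 10 along 40.6..54.2 mid 47.4 lat 51.7..54.2
side0 marker 74 along 37.6..61.0 mid 49.3 lat 46.8..70.4
side0 pointer 6 along -1.3..3.5 mid 1.1 lat 37.7..42.5
```

>>> jog_arm([
  [0,4,0],
  [0,6,0],
  [0,6,0],
  [0,4,0],
  [0,0,0],
], twist=[0,0,0,0,0], jaw=[0,0,0,0,0])

```text
time: 10.4
eef_pos: [0.5496, -0.2798, 0.0845]
tool_rot: [-0.002, 1.0, 0.021, 0.0]
wrist_force: [-2.0, 6.3, 13.7]
gripper_width: 0.02
gripper_force: 30.0
```

>>> jog_arm([
  [0,5,-0.5],
  [0,6,0],
  [0,6,0],
  [0,6,0],
  [0,4,0],
], twist=[0,0,0,0,0], jaw=[0,0,0,0,0])

```text
time: 11.02
eef_pos: [0.5507, -0.3052, 0.0846]
tool_rot: [-0.004, 1.0, 0.021, -0.0]
wrist_force: [-1.8, 10.7, 12.7]
gripper_width: 0.0197
gripper_force: 30.0
```

```bash
cat > pm.py <<'E'
from h import *
import sys
th=np.radians(92.5); ax=-np.array([np.cos(th),np.sin(th)]); ay=np.array([-np.sin(th),np.cos(th)])
tool()
def run(tag):
  for n in("scene","wrist"):
    im,d,m,P=shot(tag+n,n,False); Q=P.reshape(-1,3)
    S=(Q[:,:2]-np.array([.5483,-.2612]))@np.stack([ax,ay],1)*1000
    def ext(k,nm):
        if k.sum()<4: print(n,nm,k.sum()); return
        lo,hi=np.percentile(S[k,0],[1,99]); print(n,nm,k.sum(),"along %.1f..%.1f mid %.1f"%(lo,hi,(lo+hi)/2),"lat %.1f..%.1f"%tuple(np.percentile(S[k,1],[1,99])),"z",np.median(Q[k,2]).round(3))
    z=Q[:,2]
    ext((S[:,0]>30)&(S[:,0]<75)&(S[:,1]>53)&(S[:,1]<75)&(z>.030)&(z<.042),"flag")
    ext((S[:,0]>5)&(S[:,0]<75)&(S[:,1]>38)&(S[:,1]<50)&(z>.026)&(z<.042),"pointer")
    ext((S[:,0]>-10)&(S[:,0]<90)&(S[:,1]>-32)&(S[:,1]<22)&(z>.039)&(z<.047),"shoulder")
    ext((S[:,0]>-10)&(S[:,0]<90)&(abs(S[:,1])<40)&(z>.072)&(z<.082),"hubtop")
    if n=="scene":
        u,v=map(int,proj(m,(.51,-.31,.04))); print(u,v)
        cv2.imwrite(f"pics/{tag}.png",cv2.resize(np.clip(im[v-50:v+50,u-65:u+65]*1.6,0,255).astype(np.uint8),None,fx=6,fy=6,interpolation=cv2.INTER_CUBIC))
run(sys.argv[1])
E
python3 pm.py p1
```

```text
t 11.025 pos [ 0.5507 -0.3052  0.0846] tool y deg -87.59 F [-1.8 10.7 12.7] w 0.0197 30.0
scene flag 25 along 42.1..51.6 mid 46.8 lat 56.6..63.2 z 0.035
scene pointer 7 along 40.0..42.0 mid 41.0 lat 40.6..48.3 z 0.035
scene shoulder 49 along 14.1..56.5 mid 35.3 lat -26.6..21.8 z 0.043
scene hubtop 89 along 23.4..59.9 mid 41.6 lat -11.8..31.5 z 0.078
294 214
wrist flag 0
wrist pointer 0
wrist shoulder 466 along 17.5..61.4 mid 39.4 lat -31.9..-17.9 z 0.043
wrist hubtop 530 along 24.7..62.3 mid 43.5 lat -18.7..-7.6 z 0.078
```

>>> jog_arm([
  [0,2,0],
  [0,2,0],
  [0,1.7,0],
  [0,0,0],
  [0,0,0],
], twist=[0,0,0,0,0], jaw=[0,0,0,0,0])

```text
time: 11.75
eef_pos: [0.5509, -0.3107, 0.0846]
tool_rot: [-0.004, 1.0, 0.021, -0.0]
wrist_force: [-2.4, 9.9, 12.9]
gripper_width: 0.0197
gripper_force: 30.0
```

```bash
python3 pm.py p2
```

```text
t 11.75 pos [ 0.5509 -0.3107  0.0846] tool y deg -87.57 F [-2.4  9.9 12.9] w 0.0197 30.0
scene flag 26 along 41.4..52.1 mid 46.7 lat 56.2..63.2 z 0.035
scene pointer 11 along 45.3..48.1 mid 46.7 lat 38.2..49.7 z 0.034
scene shoulder 51 along 7.7..65.8 mid 36.8 lat -27.6..21.9 z 0.043
scene hubtop 81 along 28.9..65.3 mid 47.1 lat -12.0..31.1 z 0.077
294 214
wrist flag 0
wrist pointer 0
wrist shoulder 455 along 22.4..66.1 mid 44.2 lat -31.9..-17.9 z 0.043
wrist hubtop 538 along 29.8..67.3 mid 48.5 lat -22.8..-7.5 z 0.079
```

View pics/p2.png

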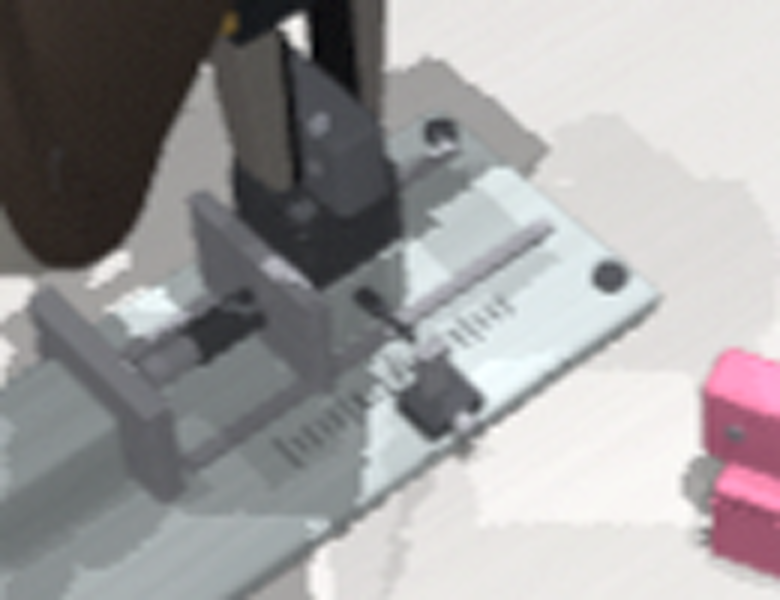

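In the scene crop, the pointer tip at (410,335) stands opposite the marker's flag at (435,380). The hub sits down on the jaw and the jaw is open. I'll hold briefly to check that it's steady, then hand in.

>>> jog_arm([
  [0,0,0],
  [0,0,0],
  [0,0,0],
  [0,0,0],
  [0,0,0],
], twist=[0,0,0,0,0], jaw=[0,0,0,0,0])

```text
time: 12.48
eef_pos: [0.5509, -0.3106, 0.0845]
tool_rot: [-0.004, 1.0, 0.021, -0.0]
wrist_force: [-1.9, 9.8, 12.4]
gripper_width: 0.0198
gripper_force: 30.0
```

```bash
python3 pm.py p3 | head -4; python3 -c "
from h import *
tool(); print(r.job_done())"
```

```text
t 12.475 pos [ 0.5509 -0.3106  0.0845] tool y deg -87.58 F [-1.9  9.8 12.4] w 0.0198 30.0
scene flag 24 along 41.8..51.6 mid 46.7 lat 56.6..62.8 z 0.036
scene pointer 9 along 44.9..48.1 mid 46.5 lat 39.8..49.6 z 0.035
scene shoulder 54 along 19.1..60.4 mid 39.8 lat -26.7..22.0 z 0.043
t 12.575 pos [ 0.5509 -0.3106  0.0845] tool y deg -87.58 F [-2.2 10.8 13. ] w 0.0194 30.0
the job is handed in; nothing more can be done
None
```

The handle is fully down on the post and the jaw is pulled open about 47 mm, with its pointer opposite the flag to within about 0.2 mm by measurement; the arm was gripping and holding it steady when I handed the job in at 12.6 s.

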